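Seal a mooncake gift box in the two-stage bench stamper

TASK

Put the unstamped gift box (the one with no red seal on its lid) lengthwise into the green bench stamper, lying flat on the bed and pushed home against both the end stop and the side stop, and let go of it. Then press the red palm button down to its first click only, so that the steel frame comes down and holds the box, keep it there for about a second, and then press the button fully down to print the seal. Let the button come all the way back up, leave the box in the stamper, and leave everything else on the table where it is.

Things in the scene. Friction and masses are not known exactly. Their poses are not given: they have to be found in the camera images.
- gift_box: the closed cardboard gift box to be stamped, cream lid with a thin gold line and no seal; 180 (its x) x 64 (its y) x 45 mm high, about 0.25 kg; origin at the centre of its underside, z up; both ends are alike, so it may go in either way round
- stamper: green bench stamper bolted to the table; origin on the table straight below the red button's axis; x along the bed, away from the loading end; y towards its column. Bed plate 8 mm thick, x -170 to +65, y -55 to +120 mm. Column x -35 to +35, y +69 to +115 mm; its arm carries a guide head of radius 25 mm at z 93 to 125 mm. Open for loading towards -x and -y
- seat (a point): the point on the bed's upper face (8 mm above the table) where the centre of the box's underside is when the box is home; stamper x -50, y 0 mm, axes as the stamper's. The box then reaches from stamper x -140 to +40 mm, so its loading end stands clear in front of the stamper's head
- end_stop (a point): middle of the upper edge of the end stop's face, which looks to the stamper's -x and meets the end of the box; face at stamper x +40, y -30 to +30 mm, 22 mm high above the bed
- side_stop (a point): middle of the upper edge of the side stop's face, which looks to the stamper's -y and meets the side of the box; face at stamper y +32, x -30 to +40 mm, 22 mm high above the bed
- button_top (a point): centre of the red palm button's flat top (48 mm wide, flat 38 mm), 165 mm above the table at rest. Pressed straight down: after 10 mm (2 rising to 4 N) the frame lands on the box: the first click, where it takes 9 N to go farther. Fully: 7 mm more (9 to 13 N) until the die meets the lid and it stops hard; 16 to 20 N prints well. Springs back up by itself
- frame_foot (a point): centre of the underside of the steel hold-down frame (54 x 54 mm outside, hung centred on the button's axis), 63 mm above the table at rest: a box on the bed (top at 53 mm) slides in 10 mm below it, but cannot be lowered in from above
- die: the round red printing die, 34 mm across, carried by the button inside the frame; origin at the centre of its underside, 70 mm above the table at rest
- hold_down (a joint): how far the hold-down frame has come down, m: 0 at rest, 0.010 when it stands on the box in the stamper (0.0115 at most)
- button (a joint): how far the button and die have gone down relative to the hold-down frame, m: 0 at rest and at the first click, about 0.007 when the die meets the lid (0.0085 at most)
- stamped_a: bystander: a gift box of the same size and colour that already has a red seal on its lid; origin at the centre of its underside
- stamped_b: bystander: another gift box already with a red seal; origin at the centre of its underside
- mould_a: bystander: wooden mooncake mould, block 115 x 88 x 36 mm with a handle, 245 mm over all; origin under the neck between block and handle, block to its +x
- mould_b: bystander: darker wooden mooncake mould, same size and origin
- ramekin_a: bystander: white china ramekin, 84 mm across, 42 mm high; origin at the centre of its underside
- ramekin_b: bystander: white china ramekin, 84 mm across, 42 mm high; origin at the centre of its underside
- measuring_cup: bystander: clear plastic cup with a handle, 90 mm across, 75 mm high; origin at the centre of its underside
- pastry_brush: bystander: pastry brush with an orange handle lying flat; origin about the middle of its underside
Mind the look-alikes: they are no part of the job. What is shaped like the gift_box but purple is not meant.

How it is judged (in metres and radians):
On the way, in this order (a step that is already met when the one before it is completed fails the run):
1. the unstamped box lies flat on the bed, home against both stops, let go, with the button up (x of gift_box in the frame of seat between -0.005 and 0.005 m and y of gift_box in the frame of seat between -0.005 and 0.005 m and z of gift_box in the frame of seat between -0.004 and 0.004 m and angle between the x axis of gift_box and the x axis of seat, either way round below 0.07 rad and angle between gift_box's own z axis and vertical below 0.06 rad and contact force between the fingers and gift_box below 0.3 N and value of joint hold_down below 0.002 m and value of joint button below 0.0015 m), for 0.2 s.
2. the button is held at its first click: the frame stands on the box and the die is still well off it (for 0.8 s) (x of gift_box in the frame of seat between -0.005 and 0.005 m and y of gift_box in the frame of seat between -0.005 and 0.005 m and z of gift_box in the frame of seat between -0.004 and 0.004 m and angle between the x axis of gift_box and the x axis of seat, either way round below 0.07 rad and angle between gift_box's own z axis and vertical below 0.06 rad and value of joint hold_down above 0.0085 m and value of joint button below 0.0025 m), for 0.8 s.
3. the button is pressed fully and the die prints on the lid (x of gift_box in the frame of seat between -0.005 and 0.005 m and y of gift_box in the frame of seat between -0.005 and 0.005 m and z of gift_box in the frame of seat between -0.004 and 0.004 m and angle between the x axis of gift_box and the x axis of seat, either way round below 0.07 rad and angle between gift_box's own z axis and vertical below 0.06 rad and value of joint hold_down above 0.0085 m and value of joint button above 0.0055 m and contact force between die and gift_box above 1 N), for 0.02 s.
At the end, for the whole second after the job is handed in: the gift box lies at rest flat on the stamper's bed, within 5 mm of home against each stop and within 4 degrees of square, and the button and frame are back up (within 1.5 mm) (x of gift_box in the frame of seat between -0.005 and 0.005 m and y of gift_box in the frame of seat between -0.005 and 0.005 m and z of gift_box in the frame of seat between -0.004 and 0.004 m and angle between the x axis of gift_box and the x axis of seat, either way round below 0.07 rad and angle between gift_box's own z axis and vertical below 0.06 rad and value of joint each of hold_down, button below 0.0015 m and linear speed of gift_box below 0.01 m/s); the robot touches nothing.
It fails at once if the button is pressed past its first click while the box is not home (value of joint button above 0.004 m and not (x of gift_box in the frame of seat between -0.005 and 0.005 m and y of gift_box in the frame of seat between -0.005 and 0.005 m and z of gift_box in the frame of seat between -0.004 and 0.004 m and angle between the x axis of gift_box and the x axis of seat, either way round below 0.07 rad and angle between gift_box's own z axis and vertical below 0.06 rad)).
It fails at once if another thing is shifted by more than 30 mm (distance of any of stamped_a, stamped_b, mould_a, mould_b, ramekin_a, ramekin_b, measuring_cup, pastry_brush from where it was at the start of the episode above 0.03 m).
It fails at once if a ramekin or the cup is tipped (angle between any of ramekin_a, ramekin_b, measuring_cup's own z axis and vertical above 0.5 rad).
It also fails if it takes over 51 s, if anything falls off the work surface, if the arm or the gripper's body presses on something with over 40 N, if the wrist force passes 120 N, or if a joint passes its speed limit or range.

ROBOT

A 7-joint arm with a two-finger parallel gripper is mounted at the origin on the work surface. World frame = base frame: x ahead of the robot, y to its left, z up, the work surface at z = 0. Lengths are in mm, angles in rad, forces in N, time in s.
With the tool pointing down it reaches from about 400 to 875 mm from the base axis. Payload 4.4 kg.
Tool frame: the origin (TCP) lies between the finger pads; the fingertips stand ctrl.tip_reach ahead of it and the grasp point (between the pads) lies 8 mm behind it (ctrl.tip_reach is the distance from the TCP to the fingertips, in mm); z points along the fingers, y is the direction in which the jaws open and shut (so a half turn about z gives the same grasp; the last joint's range is limited). The gripper opens to 85 mm and grips with 20 to 120 N. Pads are 22 mm wide; open, the fingers measure 114 mm over their backs; the gripper's body (76 mm by 85 mm) begins 54 mm behind the grasp point. The pads swing forward as they close: fully open they stand 13 mm farther back than shut.
Start: joints at [1.147, 0.628, 0.038, 1.517, -0.027, 0.996, -0.02], TCP at [227.668, -608.839, 204.113] pointing down, gripper open.
Joint ranges: [-3.06, 3.06], [-0.37, 2.12], [-1.25, 1.32], [0.18, 2.47], [-1.1, 4.24], [0.23, 1.98], [-2.94, 2.94]. Speed limits (rad/s): [2.57, 2.57, 3.14, 3.14, 3.14, 3.14, 3.14].

INTERFACE

Orientations are given as [roll, pitch, yaw] about the fixed x, y, z axes, in that order (R = Rz(yaw) Ry(pitch) Rx(roll)).
In Python, from cell import status, viewer, order, ctrl gives the robot as it stands.
- The arm moves only by the tool play_rows, never from a script. Its argument "series" is a list of rows, each a list of 5 numbers: the shift along the tool's x, y, z in cm, then the turn about the tool's z in degrees, then the closure, from 0 (fully open) to 1 (shut). In form: [[x, y, z, yaw, gripper], ...]. A call has 1 to 8 rows; each row is the pose to reach, as a shift and turn from the pose commanded when the call began, along the tool's axes at that moment; what a row does not reach only later rows make up. A row lasts 1/10 s, in which the tool goes at most 50 mm and 8.59 degrees, less where a joint would pass 70% of its speed; a pose out of reach is approached as far as the arm can. A call with a gripper value outside its range is refused whole. The fingers move at their own pace and stop on an object; the grip force is fixed at half the most. Time passes only in rows, so rows that repeat a pose let the fingers close. It gives the time, the measured TCP pose, the force and the opening at its end, in the units of the state.
- status.read_state(): the state, without advancing time (a new reading comes with each control period).
- viewer.get_image(name): name is "scene" or "top" or "wrist"; returns a dict with "img" (384x512x3 uint8, red, green, blue), "vfov" (degrees; the focal length in pixels is half the picture's height over the tangent of half this angle, whatever the lens; pixels are square), "cx", "cy" (the principal point, pixels), "rvec" (rotation vector, rad) and "tvec" (3), from world to camera coordinates, as OpenCV has them; the wrist camera has in their place "tool_from_camera" (4x4, takes a point from camera to tool coordinates, whose origin is the TCP and whose axes are the flange's). Camera axes: x right, y down, z forward; pixel columns grow to the right and rows downward; lengths in mm; the calibration is good to about 2 mm. A picture is of the moment at which its call begins: read the wrist's pose just before it. There is no depth.
- order.finish_job(): hands the job in, once; it reports no verdict.
The state is a dict: "clock": time; "qpos": joint angles; "qd": joint speeds; "tau": joint torques, N m; "eef_pos": TCP position; "tool_rot": TCP orientation; "force": force on the tool from outside, world axes, zero at the start; "torque": the same for the moment, N m; "width": finger opening in mm.
Only numpy, scipy, OpenCV 4.12 (cv2) and the standard library are available. Lean on these libraries where they do the work, as an engineer would, in place of code of your own. Each camera call takes 0.05 s, during which the arm holds its last target. There are 200 camera calls.

## Working session

There is one attempt and no reset: what is moved stays moved. The work goes in short steps, Python scripts to look and compute and a tool call to move; the robot and the scene stay as the last step left them, time stands still between calls to the robot, and variables do not carry over. Pictures are saved under pics/ and viewed, about 8 in all and at most 12, crops included, and the job is handed in when it is done.

Besides the shell and the picture viewer there is one more tool, called in YAML: its name, and indented under it one key for each argument. play_rows: Moves the arm, as the interface text tells. Its arguments: {"type":"object","properties":{"series":{"type":"array","items":{"type":"array","items":{"type":"number"}}}},"required":["series"]}

```bash
mkdir -p pics; cat > h.py <<'E'
import numpy as np, cv2
from cell import status, viewer, order, ctrl
from scipy.spatial.transform import Rotation as R
def cam(name):
    s=status.read_state(); d=viewer.get_image(name); im=d["img"]; H=im.shape[0]
    f=H/2/np.tan(np.radians(d["vfov"])/2); K=np.array([[f,0,d["cx"]],[0,f,d["cy"]],[0,0,1]])
    if name=="wrist":
        T=np.array(d["tool_from_camera"]); Rt=R.from_euler("xyz",s["tool_rot"]).as_matrix()
        Rwc=Rt@T[:3,:3]; C=Rt@T[:3,3]+np.array(s["eef_pos"])
    else:
        Rm=cv2.Rodrigues(np.array(d["rvec"],float))[0]; Rwc=Rm.T; C=-Rm.T@np.array(d["tvec"],float).ravel()
    return dict(im=im,K=K,R=Rwc,C=C,s=s)
def ray(c,u,v,z):
    d=c["R"]@np.linalg.inv(c["K"])@np.array([u,v,1.]); return c["C"]+d*(z-c["C"][2])/d[2]
def proj(c,P):
    q=c["K"]@(c["R"].T@(np.array(P,float)-c["C"])); return q[:2]/q[2]
def save(c,name,crop=None,k=1):
    im=c["im"]
    if crop: x0,y0,x1,y1=crop; im=im[y0:y1,x0:x1]
    im=cv2.resize(im,None,fx=k,fy=k,interpolation=cv2.INTER_CUBIC); cv2.imwrite("pics/"+name,im[...,::-1])
E
python3 - <<'E'
from h import *
import pickle
t=cam("top");s=cam("scene")
pickle.dump((t,s),open("c.pkl","wb"))
save(t,"top.png",None,1.5);save(s,"scene.png",None,1.5)
for c in(t,s):print(c["C"],c["K"][0],c["R"][:,2])
print(t["s"],ctrl.tip_reach)
E
```

```text
[ 210.89799131   -3.31278091 1542.85788315] [447.893183     0.         261.86462376] [ 0.20581157  0.0042239  -0.97858252]
[1080.50474201 -595.28265914  800.99017905] [374.70336295   0.         260.37985065] [-0.53139307  0.55299162 -0.64173334]
{'clock': 0.0, 'qpos': array([ 1.14717715,  0.62931851,  0.03843376,  1.51839261, -0.02695145,
        0.99629942, -0.02002365]), 'qd': array([ 1.81185626e-03,  1.18021678e-03,  4.57020414e-04,  9.29948525e-04,
        1.72892599e-03, -4.98758163e-05, -1.04420106e-03]), 'tau': array([-5.16044311e-04, -5.63389277e+01,  1.22560032e+00, -1.93437856e+01,
        1.08357001e-02,  1.05703666e-02,  1.30439668e-05]), 'eef_pos': array([ 227.42632725, -608.18030834,  203.19903228]), 'tool_rot': array([-3.13969339e+00,  6.01431944e-05,  3.57828087e-01]), 'force': array([ 0.28112554,  0.76187347, -0.05434257]), 'torque': array([ 0.0001985 , -0.00721655,  0.00835014]), 'width': 85.56252829326519} 11.0
```

View pics/top.png

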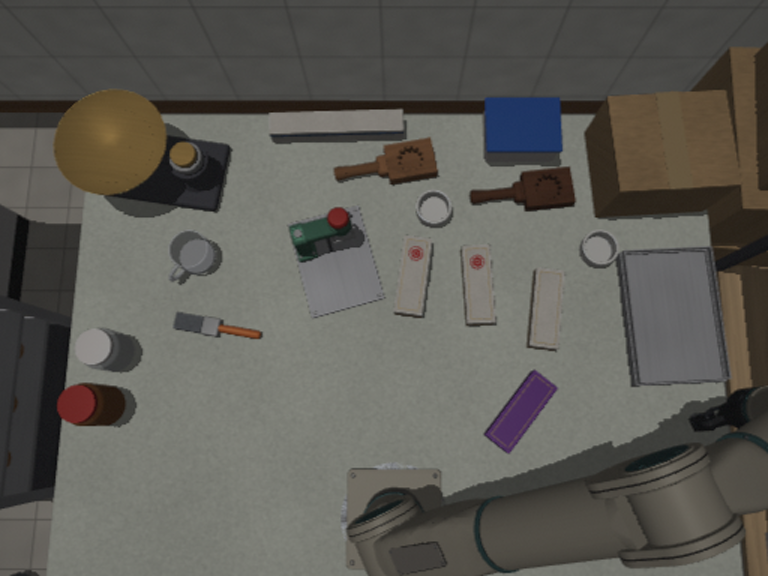

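View pics/scene.png

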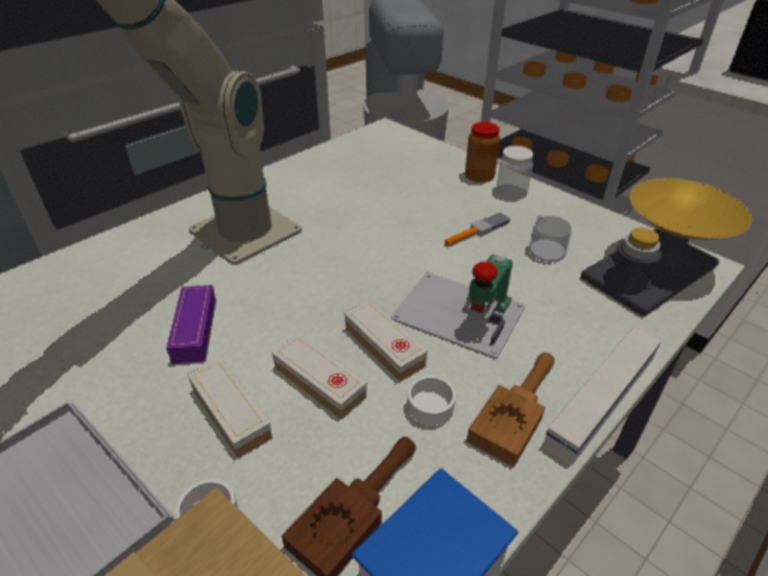

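Candidates in the top view (1.5x pixels): two boxes with red seals at (413,277) and (478,285), a purple box at (521,411), and a cream box with no seal at (546,310). I choose the last and check it, along with the stamper, in a close crop.

```bash
python3 - <<'E'
from h import *
import pickle
t,s=pickle.load(open("c.pkl","rb"))
save(t,"crop.png",(185,130,385,240),4)
E
```

```text
(no output)
```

View pics/crop.png

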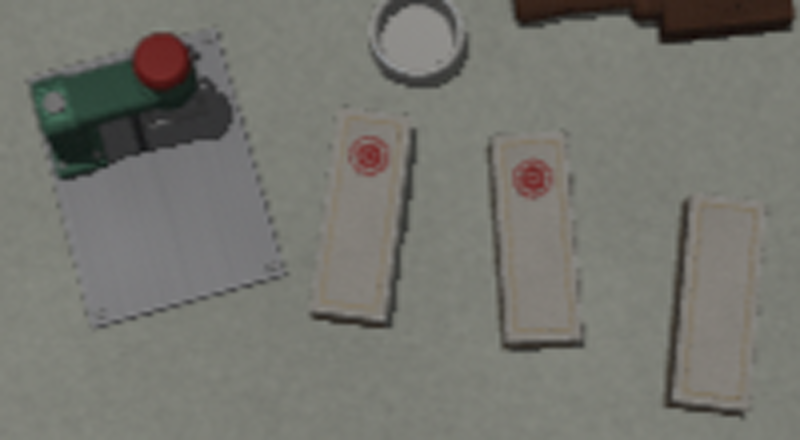

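The crop confirms it: the box with lid corners at (690,197), (763,203), (745,410) and (670,402) has no seal. The stamper's bed corners are at (95,327), (287,272), (217,32) and (32,80), and the button top is at about (162,57).

```bash
python3 - <<'E'
from h import *
import pickle
t,s=pickle.load(open("c.pkl","rb"))
g=lambda u,v,z:ray(t,185+(u+.5)/4-.5,130+(v+.5)/4-.5,z)
b=np.array([g(*p,45) for p in [(690,197),(763,203),(745,410),(670,402)]])
print("box",b.round(0),b.mean(0).round(1))
print("len",[np.linalg.norm(b[i]-b[(i+1)%4]).round(1) for i in range(4)])
ax=b[0]+b[1]-b[2]-b[3];print("yaw",np.degrees(np.arctan2(ax[1],ax[0])))
m=np.array([g(*p,8) for p in [(95,327),(287,272),(217,32),(32,80)]])[:,:2]
q=np.array([[-170,120],[-170,-55],[65,-55],[65,120]],float)
qc=q-q.mean(0);mc=m-m.mean(0)
a=np.arctan2((qc[:,0]*mc[:,1]-qc[:,1]*mc[:,0]).sum(),(qc*mc).sum())
Rm=np.array([[np.cos(a),-np.sin(a)],[np.sin(a),np.cos(a)]])
o=m.mean(0)-Rm@q.mean(0)
print("stamper",o.round(1),np.degrees(a),"res",(m-(q@Rm.T+o)).round(1))
print("button",g(162,57,165).round(1)); print("seat",o+Rm@[-50,0],"grip end",o+Rm@[-120,0])
E
```

```text
box [[ 547. -323.   45.]
 [ 542. -385.   45.]
 [ 365. -361.   45.]
 [ 371. -299.   45.]] [ 456.1 -342.1   45. ]
len [np.float64(62.4), np.float64(178.6), np.float64(62.7), np.float64(177.2)]
yaw -7.695025801629741
stamper [632.6 119.9] 15.929965480555586 res [[ 2.7 -0.5]
 [ 3.3  2. ]
 [-4.5  1.3]
 [-1.4 -2.8]]
button [634.1 120.8 165. ]
seat [584.56768706 106.15574978] grip end [517.25583418  86.94339799]
```

```bash
cat >> h.py <<'E'
def go(x,y,z,yaw):
    s=status.read_state(); Rt=R.from_euler("xyz",s["tool_rot"]).as_matrix()
    d=Rt.T@(np.array([x,y,z])-s["eef_pos"])/10; t=np.degrees(s["tool_rot"][2])-yaw
    print("shift cm",d.round(2),"turn",round(t,2),"| now",s["eef_pos"].round(1),np.degrees(s["tool_rot"]).round(2),"F",s["force"].round(1),"w",round(s["width"],1),"t",round(s["clock"],2))
E
python3 -c "
from h import *
go(411.5,-336,150,-7.7)"
```

```text
shift cm [ 26.77 -19.04   5.36] turn 28.2 | now [ 227.5 -608.2  203.3] [-179.9    0.    20.5] F [0.3 0.  0.4] w 85.4 t 0.1
```

play_rows:
  series:
    - [4.0,-2.9,0.8,7,0]
    - [8.0,-5.7,1.6,14,0]
    - [12,-8.5,2.4,21,0]
    - [16,-11.4,3.2,28.2,0]
    - [20,-14.2,4.0,28.2,0]
    - [24,-17.1,4.8,28.2,0]
    - [26.8,-19,5.4,28.2,0]
    - [26.8,-19,5.4,28.2,0]

```text
clock: 0.9
eef_pos: [415.5, -330.5, 148.9]
tool_rot: [-3.137, 0.001, -0.125]
force: [1.2, -0.6, 0.2]
width: 85.8
```

```bash
python3 - <<'E'
from h import *
go(411.5,-336,20,-7.7)
c=cam("wrist"); import pickle; pickle.dump(c,open("w.pkl","wb"))
save(c,"w1.png",None,1.5)
a=np.radians(-7.7)
for X,Y in[(90,32),(90,-32),(-90,-32),(-90,32)]:
    print((proj(c,[456.1+X*np.cos(a)-Y*np.sin(a),-342.1+X*np.sin(a)+Y*np.cos(a),45])*1.5).round(0))
E
```

```text
shift cm [-0.32  0.66 12.89] turn 0.56 | now [ 415.5 -330.5  148.9] [-1.7973e+02  4.0000e-02 -7.1400e+00] F [ 1.2 -0.6  0.2] w 85.8 t 0.9
[335.  41.]
[449.  42.]
[435. 340.]
[340. 339.]
```

View pics/w1.png

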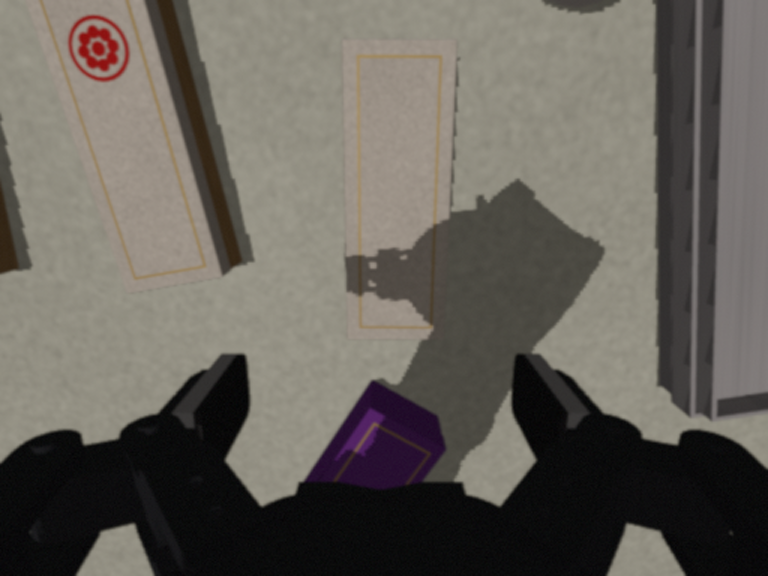

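Wrist view: the sealless lid has corners at (343,40), (456,41) and (348,339), about 7 px right of the prediction. The purple box below and the sealed box at left are clear of the fingers.

```bash
python3 - <<'E'
from h import *
import pickle
c=pickle.load(open("w.pkl","rb"))
p=[ray(c,u/1.5,v/1.5,45) for u,v in[(343,40),(456,41),(348,339)]]
print(np.round(p,1),np.linalg.norm(p[0]-p[1]),np.linalg.norm(p[0]-p[2]))
ctr=(p[1]+p[2])/2; a=p[0]-p[2]; yaw=np.arctan2(a[1],a[0]); print(ctr,np.degrees(yaw))
g=ctr[:2]-45*np.array([np.cos(yaw),np.sin(yaw)])
go(*g,20,np.degrees(yaw))
E
```

```text
[[ 549.5 -326.8   45. ]
 [ 541.1 -389.7   45. ]
 [ 370.5 -303.8   45. ]] 63.398746650410004 180.53252759359177
[ 455.80334058 -346.70978433   45.        ] -7.3354087732848585
shift cm [-0.14  0.75 12.94] turn -0.03 | now [ 413.6 -334.   149.4] [-1.7989e+02  5.0000e-02 -7.3700e+00] F [-1.1 -0.2 -0.3] w 85.5 t 0.95
```

play_rows:
  series:
    - [0,0.4,3.5,0,0]
    - [0,0.4,7,0,0]
    - [0,0.4,10,0,0]
    - [0,0.4,12,0,0]
    - [0,0.4,13,0,0]
    - [0,0.4,13,0,0]
    - [0,0.4,13,0,0.1]
    - [0,0.4,13,0,0.2]

```text
clock: 1.75
eef_pos: [412.2, -341.9, 21.3]
tool_rot: [3.14, -0.002, -0.135]
force: [-0.1, -1.3, -1.2]
width: 68.5
```

play_rows:
  series:
    - [0,0,0,0,0.4]
    - [0,0,0,0,0.6]
    - [0,0,0,0,0.6]
    - [0,0,0,0,0.6]
    - [0,0,0,0,0.6]

```text
clock: 2.25
eef_pos: [411.7, -341.0, 20.2]
tool_rot: [3.142, -0.0, -0.134]
force: [-0.4, 0.5, -1.0]
width: 34.2
```

```bash
python3 -c "
from h import *
go(411.5,-340,100,-7.3)"
```

```text
shift cm [-0.03 -0.09 -7.98] turn -0.39 | now [ 411.7 -341.    20.2] [ 1.80e+02 -1.00e-02 -7.69e+00] F [-0.4  0.5 -1. ] w 34.2 t 2.25
```

Width 34 mm is less than the 64 mm box, so something is off. I'll look.

```bash
python3 -c "
from h import *
c=cam('wrist');s=cam('scene')
im=np.hstack([c['im'][:,:],s['im'][150:384,80:350].repeat(1,0) if 0 else cv2.resize(s['im'][200:340,80:270],(512,384))])
cv2.imwrite('pics/g.png',cv2.resize(im,(800,300))[...,::-1]);print(c['s']['width'])"
```

```text
34.15247538374554
```

View pics/g.png

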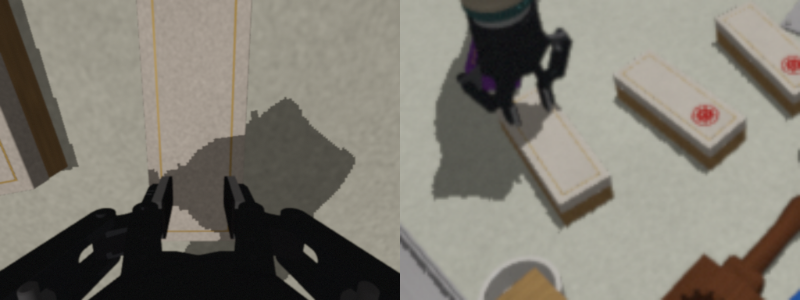

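```bash
python3 - <<'E'
from h import *
import pickle
t,s=pickle.load(open("c.pkl","rb"))
for u,v in[(508,125),(548,108)]:
    for z in(0,20,45,50,60): print(z,ray(s,80+(u-400)*190/400,200+v*140/300,z).round(0))
print(proj(s,[411.7,-341,20.2]),proj(s,[411.7,-341,50]))
w=pickle.load(open("w.pkl","rb"))
# consistency of box in scene camera: lid corners
for P in [(370.5,-303.8,45),(370,-366,45),(541,-389.7,45),(549.5,-326.8,45)]: print((proj(s,P)*1.5).round())
q=status.read_state();print(q["qpos"],q["eef_pos"])
print(viewer.get_image("wrist")["tool_from_camera"])
E
```

```text
0 [ 364. -357.    0.]
20 [ 382. -363.   20.]
45 [ 404. -370.   45.]
50 [ 409. -372.   50.]
60 [ 418. -375.   60.]
0 [ 376. -304.    0.]
20 [ 394. -312.   20.]
45 [ 416. -321.   45.]
50 [ 420. -323.   50.]
60 [ 429. -326.   60.]
[144.516887   259.88633634] [142.35983587 252.45272933]
[219. 357.]
[189. 376.]
[232. 442.]
[268. 422.]
[ 0.56829981  0.75031466  0.10838286  1.98197997 -0.18250622  0.41845603
 -0.8903645 ] [ 411.6165909  -340.96250526   20.09705076]
[[ 6.75280550e-04 -9.63220399e-01 -2.68711756e-01  6.71142363e+01]
 [ 9.99999579e-01  4.83639545e-04  7.79380830e-04  7.94079158e-01]
 [-6.20755882e-04 -2.68712169e-01  9.63220320e-01 -1.71121252e+02]
 [ 0.00000000e+00  0.00000000e+00  0.00000000e+00  1.00000000e+00]]
```

```bash
python3 - <<'E'
from h import *
c=cam("wrist"); k=1.28
save(c,"w2.png",None,1.5)
for v in (0,100,150):
  for u in (137,253) if v==0 else (145,247):
    print(u,v,[ray(c,u*k,v*k,z).round(0)[:2] for z in (45,)])
for z in(9,20,45,60):
  for y in (-17,17): print(z,(proj(c,[411.7+y*.134,-341+y*.99,z])/k).round())
E
```

```text
137 0 [array([ 527., -323.])]
253 0 [array([ 519., -388.])]
145 100 [array([ 473., -317.])]
247 100 [array([ 464., -380.])]
145 150 [array([ 441., -310.])]
247 150 [array([ 432., -378.])]
9 [217. 166.]
9 [177. 166.]
20 [218. 171.]
20 [175. 171.]
45 [221. 185.]
45 [172. 184.]
60 [223. 195.]
60 [169. 195.]
```

View pics/w2.png

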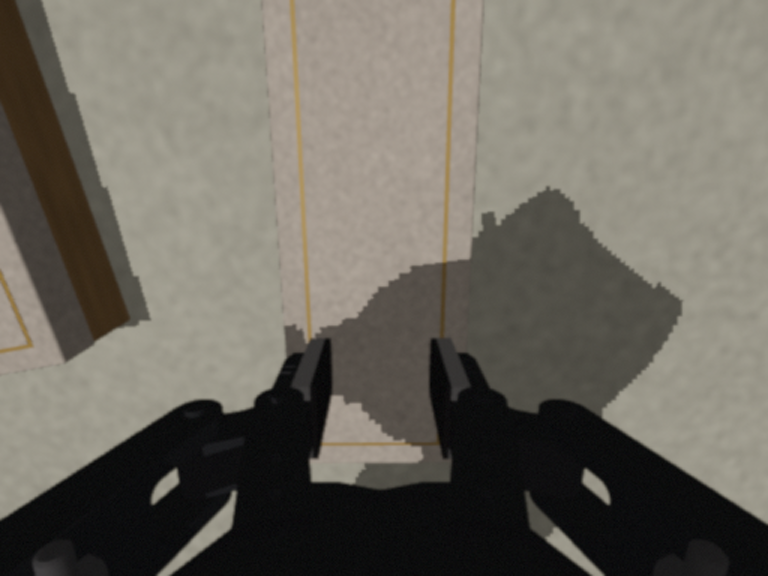

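```bash
python3 - <<'E'
from h import *
d=viewer.get_image("wrist");T=np.array(d["tool_from_camera"]);f=192/np.tan(np.radians(d["vfov"])/2)
print(f,d["cx"],d["cy"],d["vfov"])
for (ul,ur,v,w) in[(328,432,340,34.15),(247,513,355,85.8)]:
    D=f*w/((ur-ul)/1.5)
    for u in(ul,ur):
        p=D*np.array([(u/1.5-d["cx"])/f,(v/1.5-d["cy"])/f,1]); print(D,(T[:3,:3]@p+T[:3,3]).round(1))
E
```

```text
293.7691132336125 253.30259007878382 189.40011743087763 66.33521365531877
144.69541178261346 [ 10.5 -16.1 -36.7]
144.69541178261346 [ 10.6  18.  -36.7]
142.135657417917 [  6.9 -42.  -40.3]
142.135657417917 [  6.9  43.8 -40.4]
```

The wrist picture shows the fingers above the lid. From the pad gap and the camera calibration, the tips are about 37 mm behind the reported TCP, not 11 mm ahead of it, and the scene view agrees. So I reopen, go about 49 mm lower and watch the force.

play_rows:
  series:
    - [0,0,0,0,0]
    - [0,0,0,0,0]
    - [0,0,0,0,0]
    - [0,0,1.5,0,0]
    - [0,0,3,0,0]
    - [0,0,3,0,0]

```text
clock: 3.1
eef_pos: [410.6, -340.0, -11.3]
tool_rot: [-3.14, 0.003, -0.134]
force: [0.1, 0.4, 0.1]
width: 85.5
```

play_rows:
  series:
    - [0,0,1.0,0,0]
    - [0,0,1.8,0,0]
    - [0,0,1.8,0,0]
    - [0,0,1.8,0,0]

```text
clock: 3.5
eef_pos: [411.6, -341.0, -27.9]
tool_rot: [-3.141, 0.0, -0.134]
force: [0.3, 0.2, -0.5]
width: 85.3
```

No contact at z = -28, which confirms the offset. Closing now.

play_rows:
  series:
    - [0,0,0,0,0.2]
    - [0,0,0,0,0.5]
    - [0,0,0,0,0.6]
    - [0,0,0,0,0.6]
    - [0,0,0,0,0.6]

```text
clock: 4.0
eef_pos: [412.0, -341.1, -27.2]
tool_rot: [3.141, -0.001, -0.134]
force: [-0.6, 1.5, 6.0]
width: 63.4
```

play_rows:
  series:
    - [0,0,-2,0,0.6]
    - [0,0,-5,0,0.6]
    - [0,0,-9,0,0.6]
    - [0,0,-10.5,0,0.6]
    - [0,0,-10.5,0,0.6]

```text
clock: 4.5
eef_pos: [412.9, -342.1, 79.2]
tool_rot: [3.139, -0.004, -0.134]
force: [-0.2, 0.0, -1.8]
width: 63.9
```

```bash
python3 - <<'E'
from h import *
o=np.array([632.6,119.9]);a=np.radians(15.93);Rm=np.array([[np.cos(a),-np.sin(a)],[np.sin(a),np.cos(a)]])
g=o+Rm@[-205,-10]; print(g); go(*g,77,15.93)
E
```

```text
[438.21709221  54.01915939]
shift cm [ -2.8  -39.59   0.12] turn -23.63 | now [ 412.9 -342.1   79.2] [179.87  -0.23  -7.7 ] F [-0.2  0.  -1.8] w 63.9 t 4.5
```

play_rows:
  series:
    - [-0.3,-4,0,-3,0.6]
    - [-0.6,-9,0,-6,0.6]
    - [-1,-14,0,-10,0.6]
    - [-1.4,-19,0,-14,0.6]
    - [-1.8,-24,0,-17,0.6]
    - [-2.2,-29,0,-20,0.6]
    - [-2.5,-34,0,-23.6,0.6]
    - [-2.8,-38,0,-23.6,0.6]

```text
clock: 5.3
eef_pos: [433.6, 42.3, 75.9]
tool_rot: [-3.141, 0.002, 0.281]
force: [1.2, 0.3, -2.2]
width: 63.0
```

play_rows:
  series:
    - [0,-1.3,0,0,0.6]
    - [0,-1.3,0,0,0.6]
    - [0,-1.3,0,0,0.6]
    - [0,-1.3,0,0,0.6]

```text
clock: 5.7
eef_pos: [431.0, 50.2, 76.7]
tool_rot: [3.141, 0.001, 0.275]
force: [0.2, 0.3, -1.7]
width: 63.4
```

```bash
python3 - <<'E'
from h import *
go(438.2,54,77,15.93)
c=cam("wrist");import pickle;pickle.dump(c,open("w3.pkl","wb"));save(c,"w3.png",None,1.5)
E
```

```text
shift cm [ 0.8  -0.17 -0.03] turn -0.18 | now [431.   50.2  76.7] [1.7996e+02 6.0000e-02 1.5750e+01] F [ 0.2  0.3 -1.7] w 63.4 t 5.7
```

View pics/w3.png

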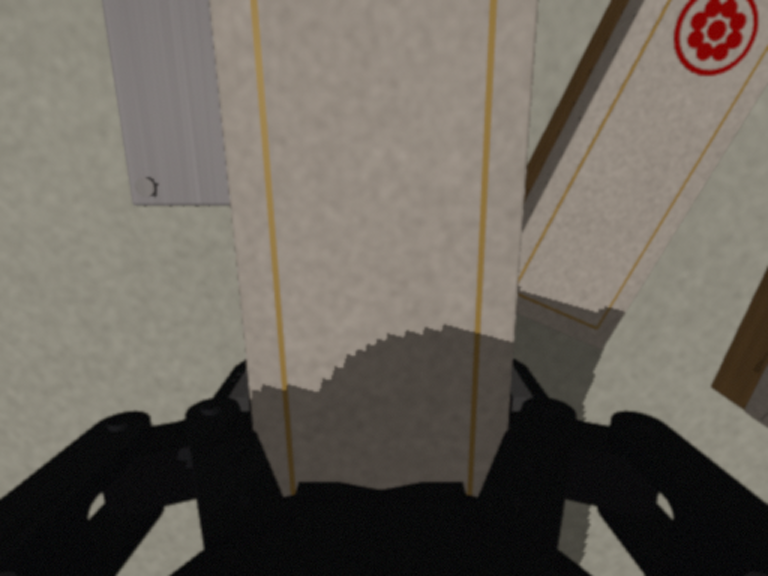

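Box is held square. The bed's near-left corner is at (134,205) and its near edge is level in the image, so the yaw is aligned. stamped_a is to the right, so I check the clearances.

```bash
python3 - <<'E'
from h import *
import pickle
c=pickle.load(open("w3.pkl","rb"));t,s=pickle.load(open("c.pkl","rb"))
o=np.array([632.6,119.9]);a=np.radians(15.93);Rm=np.array([[np.cos(a),-np.sin(a)],[np.sin(a),np.cos(a)]])
S=lambda p:(Rm.T@(p[:2]-o)).round(1)
print("bed corner exp -170,120",S(ray(c,134/1.5,205/1.5,8)))
print("bed left edge",S(ray(c,104/1.5,0,8)))
print("tcp",S(c["s"]["eef_pos"]))
for u,v in[(338,110),(313,315),(408,117)]: print("stampedA",S(ray(t,185+u/4,130+v/4,45)))
print("A wrist corner",S(ray(c,518/1.5,290/1.5,45)),S(ray(c,640/1.5,0,45)))
# box lid edges in tool frame; lid z world = tip height est
for zt in (113,120,115+35):
  print(zt,[S(ray(c,u/1.5,v/1.5,zt)) for u,v in[(212,0),(250,390),(537,0),(514,370)]])
E
```

```text
bed corner exp -170,120 [-168.7  119.8]
bed left edge [-71.7 119.3]
tcp [-213.   -11.7]
stampedA [ -49.4 -134.5]
stampedA [-215.9  -64.9]
stampedA [ -71.9 -191. ]
A wrist corner [-205.9  -78.5] [ -83.6 -117.9]
113 [array([-104.3,   32.7]), array([-221.1,   32.1]), array([-104.5,  -54.7]), array([-213.8,  -57.2])]
120 [array([-106.5,   30.4]), array([-217.2,   29.8]), array([-106.6,  -52.5]), array([-210.3,  -54.9])]
150 [array([-115.7,   20.4]), array([-200.4,   19.9]), array([-115.9,  -43. ]), array([-195.2,  -44.9])]
```

Bed corner matches within 1.5 mm. Lowering at TCP stamper x -175 clears both stamped_a and the head.

play_rows:
  series:
    - [2,-0.2,0,0,0.6]
    - [3.8,-0.4,1,0,0.6]
    - [3.8,-0.4,4,0,0.6]
    - [3.8,-0.4,6.5,0,0.6]
    - [3.8,-0.4,8,0,0.6]
    - [3.8,-0.4,8.7,0,0.6]
    - [3.8,-0.4,9,0,0.6]
    - [3.8,-0.4,9,0,0.6]

```text
clock: 6.55
eef_pos: [466.5, 64.5, -13.5]
tool_rot: [3.141, 0.001, 0.275]
force: [0.3, 0.1, -2.0]
width: 63.3
```

```bash
cat >> h.py <<'E'
o=np.array([632.6,119.9]);a=np.radians(15.93);Rm=np.array([[np.cos(a),-np.sin(a)],[np.sin(a),np.cos(a)]])
def S(p): return (Rm.T@(np.array(p[:2])-o)).round(1)
def st(x,y,z):
    s=status.read_state();print("tcp in stamper",S(s["eef_pos"]),"F",(Rm.T@s["force"][:2]).round(1)); go(*(o+Rm@[x,y]),z,15.93)
E
python3 -c "
from h import *
st(-100,-8,-18)"
```

```text
tcp in stamper [-174.9   -7.6] F [0.4 0. ]
shift cm [7.49 0.01 0.44] turn -0.19 | now [466.5  64.5 -13.5] [1.7994e+02 8.0000e-02 1.5740e+01] F [ 0.3  0.1 -2. ] w 63.3 t 6.55
```

play_rows:
  series:
    - [0.5,0,0.3,0,0.6]
    - [2,0,0.4,0,0.6]
    - [4,0,0.4,0,0.6]
    - [6,0,0.4,0,0.6]
    - [7,0,0.4,0,0.6]
    - [7,0,0.4,0,0.6]
    - [7,0,0.4,0,0.6]

```text
clock: 7.25
eef_pos: [532.8, 84.8, -17.0]
tool_rot: [-3.141, 0.002, 0.277]
force: [-0.3, 0.2, -3.1]
width: 63.6
```

```bash
python3 - <<'E'
from h import *
st(-95,-8,-18.5)
c=cam("wrist");s=cam("scene")
im=np.hstack([c["im"],cv2.resize(s["im"][130:265,220:400],(512,384))])
cv2.imwrite("pics/h.png",cv2.resize(im,(800,300))[...,::-1])
E
```

```text
tcp in stamper [-105.6   -6.3] F [-0.3  0.3]
shift cm [1.06 0.16 0.15] turn -0.05 | now [532.8  84.8 -17. ] [-1.7998e+02  9.0000e-02  1.5880e+01] F [-0.3  0.2 -3.1] w 63.6 t 7.25
```

View pics/h.png

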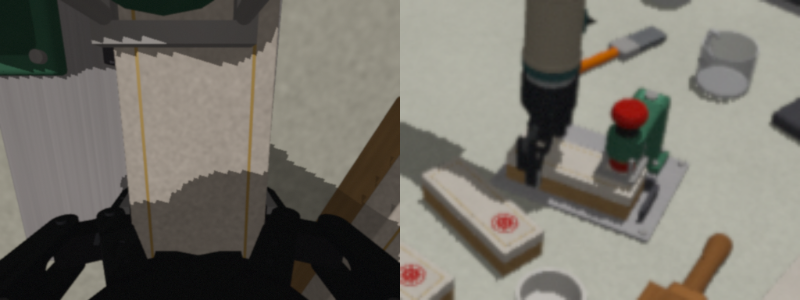

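The box is under the frame and close to the end stop, held square with no contact yet. Now I push gently onto the end stop.

play_rows:
  series:
    - [0.4,0,0.1,0,0.6]
    - [0.8,0,0.1,0,0.6]
    - [1.1,0,0.1,0,0.6]
    - [1.1,0,0.1,0,0.6]
    - [1.1,0,0.1,0,0.6]

```text
clock: 7.85
eef_pos: [543.6, 88.1, -18.2]
tool_rot: [-3.141, 0.002, 0.277]
force: [-2.0, -0.8, -2.8]
width: 63.6
```

```bash
python3 -c "
from h import *
st(-95,0,-18.5)"
```

```text
tcp in stamper [-94.3  -6.2] F [-2.2 -0.2]
shift cm [-0.07 -0.62  0.03] turn -0.04 | now [543.6  88.1 -18.2] [-1.7999e+02  1.0000e-01  1.5890e+01] F [-2.  -0.8 -2.8] w 63.6 t 7.85
```

play_rows:
  series:
    - [0.2,0,0,0,0.6]
    - [0.4,0,0,0,0.6]
    - [0.4,0,0,0,0.6]
    - [0.4,0,0,0,0.6]

```text
clock: 8.25
eef_pos: [543.3, 88.3, -18.3]
tool_rot: [-3.14, 0.009, 0.276]
force: [-11.9, -3.2, 3.9]
width: 63.3
```

```bash
python3 -c "
from h import *
st(-95,0,-18.5)"
```

```text
tcp in stamper [-94.5  -5.9] F [-12.4   0.2]
shift cm [-0.05 -0.59  0.02] turn -0.1 | now [543.3  88.3 -18.3] [-179.9     0.5    15.83] F [-11.9  -3.2   3.9] w 63.3 t 8.25
```

End stop reached at the expected x, with 12 N. I ease off slightly, then push sideways.

play_rows:
  series:
    - [-0.25,-0.3,0,0,0.6]
    - [-0.25,-0.6,0,0,0.6]
    - [-0.25,-0.7,0,0,0.6]
    - [-0.25,-0.7,0,0,0.6]
    - [-0.25,-0.7,0,0,0.6]

```text
clock: 8.75
eef_pos: [542.0, 93.6, -18.3]
tool_rot: [3.141, 0.004, 0.275]
force: [-4.2, -4.4, -1.7]
width: 63.3
```

```bash
python3 -c "
from h import *
st(-95,0,-18.5)"
```

```text
tcp in stamper [-94.3  -0.5] F [-5.2 -3.1]
shift cm [-0.07 -0.05  0.02] turn -0.2 | now [542.   93.6 -18.3] [179.96   0.23  15.73] F [-4.2 -4.4 -1.7] w 63.3 t 8.75
```

play_rows:
  series:
    - [0,-0.15,0.05,0,0.6]
    - [0,-0.3,0.05,0,0.6]
    - [0,-0.3,0.05,0,0.6]
    - [0,-0.3,0.05,0,0.6]

```text
clock: 9.15
eef_pos: [541.9, 94.4, -18.6]
tool_rot: [3.139, 0.003, 0.272]
force: [-4.0, -7.8, -0.6]
width: 63.6
```

```bash
python3 -c "
from h import *
st(-95,0,-18.5)"
```

```text
tcp in stamper [-94.2   0.4] F [-6.  -6.4]
shift cm [-0.08  0.04 -0.01] turn -0.36 | now [541.9  94.4 -18.6] [179.83   0.19  15.57] F [-4.  -7.8 -0.6] w 63.6 t 9.15
```

Home against both stops. Relax the load and open.

play_rows:
  series:
    - [-0.1,0.2,0,0,0.6]
    - [-0.1,0.2,0,0,0.2]
    - [-0.1,0.2,0,0,0.0]
    - [-0.1,0.2,0,0,0]
    - [-0.1,0.2,0,0,0]
    - [-0.1,0.2,0,0,0]

```text
clock: 9.75
eef_pos: [543.3, 96.6, -18.2]
tool_rot: [-3.141, -0.001, 0.278]
force: [-0.0, -0.2, 0.5]
width: 85.2
```

play_rows:
  series:
    - [0,0,-2,0,0]
    - [0,0,-6,0,0]
    - [-1,0,-10,0,0]
    - [-3,0,-14,0,0]
    - [-4,0,-18,0,0]
    - [-4,0,-20,0,0]
    - [-4,0,-20,0,0.5]
    - [-4,0,-20,0,1]

```text
clock: 10.55
eef_pos: [504.4, 85.6, 181.7]
tool_rot: [-3.141, -0.001, 0.278]
force: [-0.4, -0.3, -0.0]
width: 58.9
```

```bash
python3 - <<'E'
from h import *
st(-135,0,180)
c=cam("wrist");t=cam("top");import pickle;pickle.dump((c,t),open("w5.pkl","wb"))
im=np.hstack([c["im"],cv2.resize(t["im"][130:214,180:292],(512,384),interpolation=cv2.INTER_CUBIC)])
cv2.imwrite("pics/r.png",cv2.resize(im,(800,300))[...,::-1])
# predicted corners of home box (near end) in wrist view, picture px
for X,Y in[(-140,32),(-140,-32)]: print((proj(c,[*(o+Rm@[X,Y]),53])*800/1024).round(1))
E
```

```text
tcp in stamper [-132.7    2.2] F [-0.5 -0.1]
shift cm [-0.23  0.22  0.17] turn 0.01 | now [504.4  85.6 181.7] [-1.7998e+02 -4.0000e-02  1.5940e+01] F [-0.4 -0.3 -0. ] w 58.9 t 10.55
[175.3 141.2]
[222.9 141.2]
```

View pics/r.png

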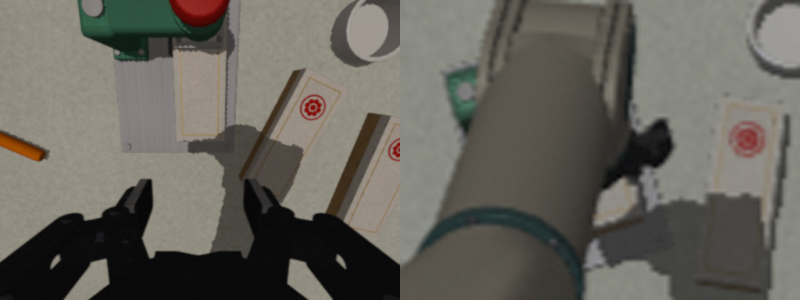

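Box is home: its near lid corners at (175,141) and (224,141) match the predicted positions. Now I move above the button with shut fingers.

play_rows:
  series:
    - [3,0.1,0,0,1]
    - [7,0.2,0,0,1]
    - [11,0.2,0,0,1]
    - [13.3,0.2,0,0,1]
    - [13.3,0.2,0,0,1]
    - [13.3,0.2,0,0,1]
    - [13.3,0.2,0,0,1]

```text
clock: 11.35
eef_pos: [631.4, 119.0, 180.5]
tool_rot: [-3.141, 0.003, 0.277]
force: [-0.6, 0.7, 0.3]
width: -0.1
```

```bash
python3 - <<'E'
from h import *
st(0,0,145)
c=cam("wrist");save(c,"b.png",None,1.5)
print("button px",proj(c,[634,120.5,165])*1.5)
E
```

```text
tcp in stamper [-1.4 -0.5] F [-0.4  0.8]
shift cm [ 0.15 -0.05  3.55] turn -0.07 | now [631.4 119.  180.5] [-1.7999e+02  1.6000e-01  1.5860e+01] F [-0.6  0.7  0.3] w -0.1 t 11.35
button px [377.25697804 309.48811822]
```

View pics/b.png

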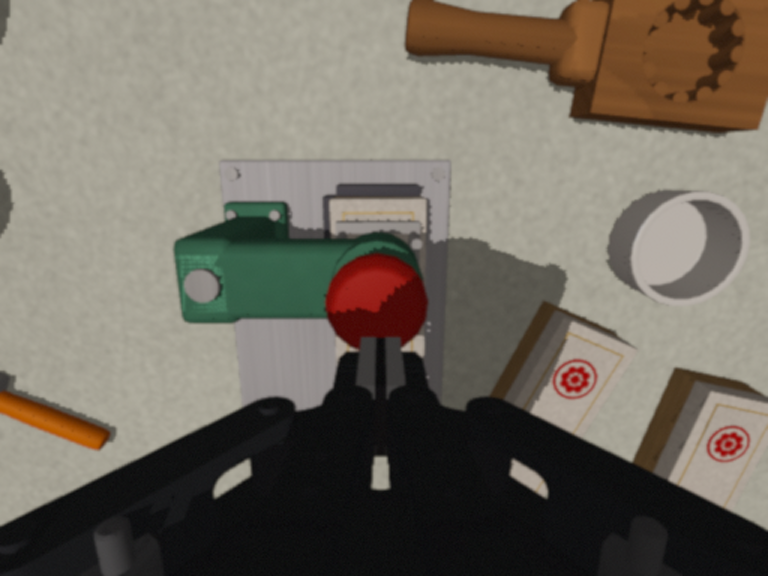

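The button is centred ahead of the shut fingers at (377,303), where predicted, and the box end is flush at the end stop. I descend, feeling for contact.

play_rows:
  series:
    - [0.1,0,1.5,0,1]
    - [0.1,0,3,0,1]
    - [0.1,0,3.8,0,1]
    - [0.1,0,3.8,0,1]
    - [0.1,0,3.8,0,1]

```text
clock: 11.9
eef_pos: [633.7, 119.8, 143.3]
tool_rot: [3.141, 0.0, 0.277]
force: [0.1, -0.7, 0.1]
width: -0.2
```

play_rows:
  series:
    - [0,0,0.3,0,1]
    - [0,0,0.5,0,1]
    - [0,0,0.5,0,1]
    - [0,0,0.5,0,1]

```text
clock: 12.3
eef_pos: [633.9, 120.0, 138.8]
tool_rot: [-3.142, -0.0, 0.278]
force: [1.2, 1.0, -0.6]
width: -0.3
```

play_rows:
  series:
    - [0,0,0.3,0,1]
    - [0,0,0.5,0,1]
    - [0,0,0.5,0,1]
    - [0,0,0.5,0,1]

```text
clock: 12.7
eef_pos: [634.3, 120.0, 133.9]
tool_rot: [3.141, -0.001, 0.278]
force: [0.9, 0.5, 2.4]
width: -0.1
```

play_rows:
  series:
    - [0,0,0.2,0,1]
    - [0,0,0.4,0,1]
    - [0,0,0.4,0,1]
    - [0,0,0.4,0,1]

```text
clock: 13.1
eef_pos: [634.3, 120.0, 129.8]
tool_rot: [3.141, -0.001, 0.278]
force: [1.2, 1.0, 4.1]
width: -0.0
```

play_rows:
  series:
    - [0,0,0.2,0,1]
    - [0,0,0.3,0,1]
    - [0,0,0.3,0,1]
    - [0,0,0.3,0,1]

```text
clock: 13.5
eef_pos: [634.3, 120.0, 127.6]
tool_rot: [-3.141, -0.001, 0.277]
force: [-0.7, 0.9, 8.9]
width: -0.1
```

About 9 N, so the first click is reached. I ease off a hair and hold for over a second.

play_rows:
  series:
    - [0,0,-0.05,0,1]
    - [0,0,-0.05,0,1]
    - [0,0,-0.05,0,1]

```text
clock: 13.8
eef_pos: [634.3, 120.0, 127.9]
tool_rot: [-3.142, -0.001, 0.277]
force: [1.2, 0.1, 8.1]
width: 0.0
```

play_rows:
  series:
    - [0,0,0,0,1]
    - [0,0,0,0,1]
    - [0,0,0,0,1]
    - [0,0,0,0,1]
    - [0,0,0,0,1]
    - [0,0,0,0,1]
    - [0,0,0,0,1]
    - [0,0,0,0,1]

```text
clock: 14.6
eef_pos: [634.3, 120.0, 127.9]
tool_rot: [-3.142, -0.001, 0.277]
force: [0.2, 0.0, 7.5]
width: -0.1
```

play_rows:
  series:
    - [0,0,0,0,1]
    - [0,0,0,0,1]
    - [0,0,0,0,1]

```text
clock: 14.9
eef_pos: [634.3, 120.0, 127.9]
tool_rot: [-3.142, -0.001, 0.277]
force: [-0.2, -0.3, 8.1]
width: -0.1
```

7.5–8.1 N (between 4 and 9) puts it at the first click, held 1.1 s. Now the full press.

play_rows:
  series:
    - [0,0,0.2,0,1]
    - [0,0,0.4,0,1]
    - [0,0,0.6,0,1]
    - [0,0,0.7,0,1]
    - [0,0,0.7,0,1]

```text
clock: 15.4
eef_pos: [634.3, 120.0, 121.4]
tool_rot: [-3.141, -0.001, 0.277]
force: [-1.4, 0.2, 13.1]
width: -0.1
```

play_rows:
  series:
    - [0,0,0.1,0,1]
    - [0,0,0.2,0,1]
    - [0,0,0.2,0,1]

```text
clock: 15.7
eef_pos: [634.4, 120.0, 120.9]
tool_rot: [-3.141, -0.002, 0.277]
force: [-3.2, 0.1, 18.8]
width: 0.2
```

18.8 N against the hard stop, inside the 16–20 N window. I hold briefly, then rise.

play_rows:
  series:
    - [0,0,0,0,1]
    - [0,0,0,0,1]

```text
clock: 15.9
eef_pos: [634.4, 120.0, 120.9]
tool_rot: [-3.141, -0.002, 0.277]
force: [-3.3, 0.6, 19.9]
width: 0.1
```

play_rows:
  series:
    - [0,0,-0.5,0,1]
    - [0,0,-1.2,0,1]
    - [0,0,-2,0,1]
    - [0,0,-4,0,1]
    - [0,0,-7,0,1]
    - [0,0,-7,0,1]

```text
clock: 16.5
eef_pos: [635.4, 119.8, 191.2]
tool_rot: [3.141, -0.004, 0.277]
force: [1.0, -0.1, 0.2]
width: -0.4
```

play_rows:
  series:
    - [-4,0,0,0,1]
    - [-8,0,0,0,1]
    - [-13,0,0,0,1]
    - [-17,0,0,0,1]
    - [-17,0,0,0,1]
    - [-17,0,0,0,1]

```text
clock: 17.1
eef_pos: [469.3, 73.5, 187.9]
tool_rot: [-3.141, 0.001, 0.277]
force: [0.5, 0.3, 0.4]
width: 0.1
```

```bash
python3 - <<'E'
from h import *
st(-170,0,190)
c=cam("wrist");s=cam("scene")
im=np.hstack([c["im"],cv2.resize(s["im"][130:265,220:400],(512,384))])
cv2.imwrite("pics/f.png",cv2.resize(im,(800,300))[...,::-1])
for X,Y in[(-140,32),(-140,-32)]: print((proj(c,[*(o+Rm@[X,Y]),53])*800/1024).round(1))
print((proj(c,[*o,165])*800/1024).round(1), "button in scene px", ((proj(s,[*o,165])-[220,130])*[400/180,300/135]+[400,0]).round(1))
E
```

```text
tcp in stamper [-169.8    0.2] F [0.6 0.2]
shift cm [-0.02  0.02 -0.21] turn -0.04 | now [469.3  73.5 187.9] [-1.7996e+02  6.0000e-02  1.5890e+01] F [0.5 0.3 0.4] w 0.1 t 17.1
[173.6 112.8]
[221.8 112.8]
[197.4 -70.4] button in scene px [628.1 106.2]
```

View pics/f.png

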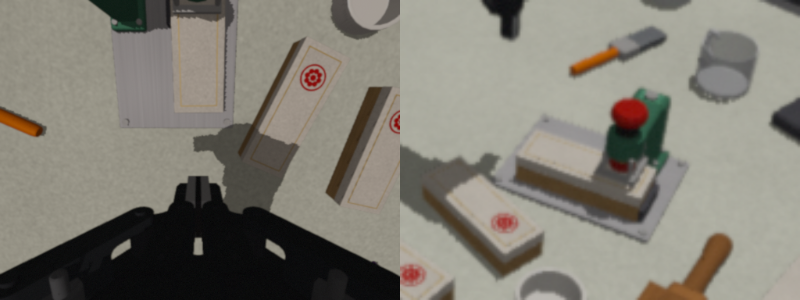

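The box sits home, with near corners at (174,112) and (224,112) as predicted. The button is back up at (629,112), the bystanders have not moved and the arm is clear.

```bash
python3 -c "
from h import *
print(order.finish_job())"
```

```text
the job is handed in; nothing more can be done
None
```

I put the unstamped box in the stamper, pushed it home against both stops and released it. I then held the button at its first click, pressed it fully and let it back up. The job was handed in at about 17 s, with no verdict reported.

- **Box position:** The pushes met the end stop at about 12 N and the side stop at about 6 N, at the expected positions. After release and again at the end, the near lid corners were within about 2 pixels of where a home box should appear.
- **First click:** It took 7.5–8.1 N and was held for over 1.1 s.
- **Full press:** It reached 18.8–19.9 N against the hard stop, inside the 16–20 N range for a good print.
- **Last picture:** The button is up, the arm is clear, and the things visible around the stamper are where they were. The seal itself is under the head, so I could not see it.

**Disagreement:** the stated tool geometry was wrong. `ctrl.tip_reach` says the fingertips stand 11 mm ahead of the TCP, but the wrist camera showed them about 37 mm behind it. My first grasp therefore closed on air above the lid without touching anything. I corrected for the offset, and the second grasp, the placing and the press then worked as planned.

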